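Turn the griddle ribs-up and set it on the camp stove

ROBOT

A 6-joint arm with a two-finger parallel gripper is mounted at the origin on the work surface. World frame = base frame: x ahead of the robot, y to its left, z up, the work surface at z = 0. Lengths are in m, angles in rad, forces in N, time in s.
With the tool pointing down it reaches from about 0.375 to 0.75 m from the base axis. Payload 9 kg.
Tool frame: the origin (TCP) lies at the very end of the fingers, on their centre line; the grasp point (between the pads) lies 19 mm behind it; z points along the fingers, y is the direction in which the jaws open and shut (so a half turn about z gives the same grasp; the last joint's range is limited). The gripper opens to 85 mm and grips with 20 to 120 N. Pads are 22 mm wide; open, the fingers measure 114 mm over their backs; the gripper's body (76 mm by 85 mm) begins 54 mm behind the grasp point. The pads swing forward as they close: fully open they stand 13 mm farther back than shut.
Start: joints at [-1.519, 0.104, 0.097, 1.564, 0, 1.353], TCP at [0.16, -0.578, 0.231] pointing down, gripper open.
Joint ranges: [-2.99, 2.99], [-0.84, 1.86], [-1.1, 1.16], [-1.84, 2.11], [-1.51, 1.56], [-3.14, 3.14]. Speed limits (rad/s): [2.22, 2.22, 2.57, 3.14, 3.14, 3.14].

INTERFACE

Orientations are given as [roll, pitch, yaw] about the fixed x, y, z axes, in that order (R = Rz(yaw) Ry(pitch) Rx(roll)).
In Python, from cell import status, imaging, arm gives the robot as it stands.
- The arm moves only by the tool step_arm, never from a script. Its argument "rows" is a list of rows, each a list of 7 numbers: the shift along the tool's x, y, z in m, then the turn, a rotation vector about the tool's x, y, z in degrees, then the finger opening in m, from 0 to 0.0854. A call has exactly 10 rows; each row shifts and turns the commanded pose from where the row before left it, along the tool's axes as they then stand; what a row does not reach is not made up. A row lasts 1/8 s, in which the tool goes at most 62.5 mm and 10.7 degrees, less where a joint would pass 70% of its speed; a pose out of reach is approached as far as the arm can. A call with a gripper value outside its range is refused whole. The fingers move at their own pace and stop on an object; the grip force is fixed at half the most. Time passes only in rows, so rows that do not move let the fingers close, or fill a call up. It gives the time, the measured TCP pose, the force and the opening at its end, in the units of the state.
- status.state(): the state, without advancing time (a new reading comes with each control period).
- imaging.read_camera(name): name is "scene" or "side" or "wrist"; returns a dict with "frame" (420x560x3 uint8, red, green, blue), "fov_y" (degrees; the focal length in pixels is half the picture's height over the tangent of half this angle, whatever the lens; pixels are square), "cx", "cy" (the principal point, pixels), "origin" and "orientation" of the camera in the world; the wrist camera has in their place "tool_from_camera" (4x4, takes a point from camera to tool coordinates, whose origin is the TCP and whose axes are the flange's). Camera axes: x right, y down, z forward; pixel columns grow to the right and rows downward; lengths in m; the calibration is good to about 2 mm. A picture is of the moment at which its call begins: read the wrist's pose just before it. There is no depth.
- arm.finish_job(): hands the job in, once; it reports no verdict.
The state is a dict: "time": time; "q": joint angles; "joint_vel": joint speeds; "joint_efforts": joint torques, N m; "ee_pos": TCP position; "ee_rot": TCP orientation; "force": force on the tool from outside, world axes, zero at the start; "ft_torque": the same for the moment, N m; "gripper_width": finger opening in m.
Only numpy, scipy, OpenCV 4.12 (cv2) and the standard library are available. Lean on these libraries where they do the work, as an engineer would, in place of code of your own. Each camera call takes 0.05 s, during which the arm holds its last target. There are 200 camera calls.

TASK

The griddle plate is lying with its ribs underneath. Push it up against the wooden fence and lever it up on edge there to turn it over, then set it ribs up, level and centred on the stove's pot supports and let go. Leave the pot, the green plate, the spice shaker and the spoon where they are.

Things in the scene. Friction and masses are not known exactly. Their poses are not given: they have to be found in the camera images.
- griddle: Griddle, 0.35 kg: dark slab 150 (x) by 110 (y) by 8 mm, one face smooth and blue, the other with a centred block of black ribs along x, 130 by 56 (y) by 16 mm tall. Origin: centre of the rib tips' face; z points from ribs to smooth face. Starts ribs down, the slab overhanging 27 mm on the long sides 16 mm above the board, on the fence's -y side, its x within 0.2 rad of the fence's.
- griddle_smooth (a point): Centre of the griddle's blue smooth face, 24 mm along the griddle's z from its origin.
- fence: Dark wooden batten screwed down to the board (does not move), 260 mm long (its x), 30 mm thick (its y), 45 mm high. Origin at the centre of its underside; the working face, towards the griddle, is at its y = -15 mm.
- stove: Compact camp stove fixed to the board: green gas canister 106 mm across, brass valve, steel burner and four radial aluminium pot supports, 110 mm high. Origin at the centre of its underside.
- stove_top (a point): Point on the stove's axis at the height of the top of the pot supports, 110 mm above the board; the supports are four thin bars reaching from 16 to 61 mm from the axis.
- pot: Red pot with a clipped-on lid, 126 mm across, 111 mm high with its knob; origin at the centre of its underside. Leave alone.
- plate: Green enamel plate, 160 mm across, 20 mm high; origin at the centre of its underside. Leave alone.
- shaker: White plastic spice shaker with red cap, 48 mm across, 100 mm high; origin at the centre of its underside. Leave alone.
- spoon: Stainless spoon, about 200 mm long, lying along its x with the handle towards -x; origin near its middle. Leave alone.
There are look-alikes about, which are no part of the job. What is meant by the stove is not purple, and is the larger of those in its own colour. Leave any pink or red look-alike of the griddle alone.

How it is judged:
By the outcome, as a careful person would: the job done as asked, in the order asked, and still so for the second after the job is handed in, with the robot touching nothing.
It also fails if it takes over 61 s, if anything falls off the work surface, if the arm or the gripper's body presses on something with over 40 N, if the wrist force passes 120 N, or if a joint passes its speed limit or range.

## Working session

There is one attempt and no reset: what is moved stays moved. The work goes in short steps, Python scripts to look and compute and a tool call to move; the robot and the scene stay as the last step left them, time stands still between calls to the robot, and variables do not carry over. Pictures are saved under pics/ and viewed, about 8 in all and at most 12, crops included, and the job is handed in when it is done.

Besides the shell and the picture viewer there is one more tool, called after ">>>" as a command line: name --pt "numbers of a row" for each row, then --argument value for the rest. step_arm: Moves the arm, as the interface text tells. Its arguments: {"type":"object","properties":{"rows":{"type":"array"}},"required":["rows"]}

```bash
ls; mkdir -p pics
cat > h.py <<'E'
import numpy as np,cv2
from cell import status,imaging,arm
from scipy.spatial.transform import Rotation as R
def cam(n):
    s=status.state(); c=imaging.read_camera(n)
    if 'origin' in c:
        o=np.array(c['origin']); M=np.array(c['orientation'])
        M=M if M.shape==(3,3) else R.from_euler('xyz',M).as_matrix()
    else:
        T=np.eye(4);T[:3,:3]=R.from_euler('xyz',s['ee_rot']).as_matrix();T[:3,3]=s['ee_pos']
        T=T@np.array(c['tool_from_camera']);o=T[:3,3];M=T[:3,:3]
    f=210/np.tan(np.radians(c['fov_y'])/2)
    return c['frame'],dict(o=o,M=M,f=f,cx=c['cx'],cy=c['cy'])
def ray(k,u,v):
    d=k['M']@np.array([(u-k['cx'])/k['f'],(v-k['cy'])/k['f'],1]);return d
def onz(k,u,v,z):
    d=ray(k,u,v);return k['o']+d*(z-k['o'][2])/d[2]
def proj(k,p):
    q=k['M'].T@(np.array(p)-k['o']);return q[:2]/q[2]*k['f']+[k['cx'],k['cy']]
E
python3 - <<'E'
from h import *
print(status.state())
fs=[]
for n in('scene','side'):
    f,k=cam(n);print(n,k);cv2.imwrite(f'pics/{n}0.png',f[:,:,::-1]);fs.append(f)
    c=imaging.read_camera(n); print(c['orientation'],c.keys())
E
```

```text
pics
{'time': 0.0, 'q': array([-1.51871943e+00,  1.04704024e-01,  9.64669356e-02,  1.56390575e+00,
        2.40255968e-06,  1.35310021e+00]), 'joint_vel': array([ 0.00059633, -0.00048737, -0.00125535,  0.00040411,  0.00036963,
        0.00031649]), 'joint_efforts': array([ 9.68631434e-05, -5.56932664e+01,  5.03649008e+01,  1.65075593e-02,
       -2.38626644e-04,  2.15296772e-06]), 'ee_pos': array([ 0.15990183, -0.57795163,  0.23051828]), 'ee_rot': array([-3.14027844e+00, -2.93166516e-04,  2.69772820e-01]), 'force': array([-0.70079719, -0.74691182, -0.1074441 ]), 'ft_torque': array([ 0.04695218,  0.02148217, -0.03627119]), 'gripper_width': 0.08566465943753561}
scene {'o': array([ 1.09805221, -0.34990578,  1.19137055]), 'M': array([[ 0.60683145,  0.67684897, -0.4166906 ],
       [ 0.79481803, -0.51968946,  0.31334832],
       [-0.00446022, -0.52134282, -0.85333567]]), 'f': np.float64(470.08092375442845), 'cx': 280.8288161197326, 'cy': 208.78750259258962}
[-2.59316279  0.00446023  0.91872068] dict_keys(['frame', 'fov_y', 'cx', 'cy', 'origin', 'orientation'])
side {'o': array([0.20728453, 1.02752226, 0.79217352]), 'M': array([[-0.94192295, -0.18216137,  0.28213186],
       [-0.33576692,  0.52698596, -0.78073451],
       [-0.00645986, -0.8301223 , -0.55754393]]), 'f': np.float64(466.4573637131266), 'cx': 275.1257757465554, 'cy': 206.56489820122292}
[-2.1622346   0.0064599  -2.79916592] dict_keys(['frame', 'fov_y', 'cx', 'cy', 'origin', 'orientation'])
```

View pics/scene0.png

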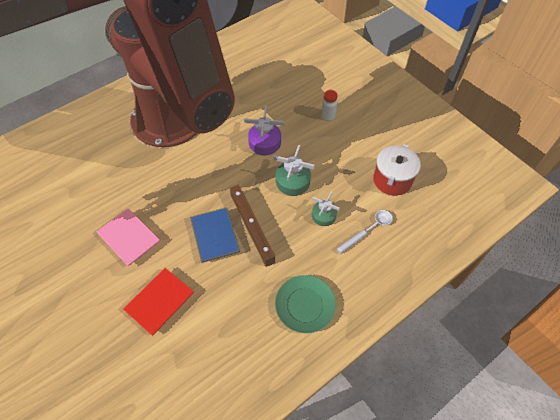

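View pics/side0.png

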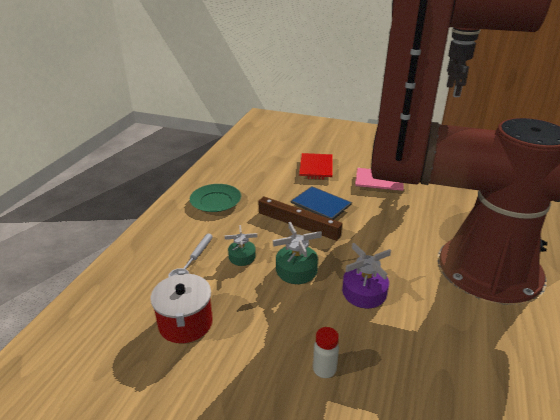

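The scene view shows the blue griddle at (215,234), the fence from (236,190) to (270,262), and the large green stove at (293,165). The purple stove, the small green stove and the pink and red plates are decoys. Next I measure.

```bash
cat > m.py <<'E'
from h import *
def big(m):
    m=cv2.morphologyEx(m.astype(np.uint8),cv2.MORPH_OPEN,np.ones((2,2)))
    cs,_=cv2.findContours(m,cv2.RETR_EXTERNAL,cv2.CHAIN_APPROX_NONE);return max(cs,key=cv2.contourArea)[:,0,:]
def rect(k,c,z):
    P=np.array([onz(k,u,v,z)[:2] for u,v in c]);r=cv2.minAreaRect((P*1000).astype(np.float32));return r,cv2.boxPoints(r)
E
python3 - <<'E'
from m import *
for n in('scene','side'):
    f,k=cam(n);h=cv2.cvtColor(f,cv2.COLOR_RGB2HSV);H,S,V=h[...,0],h[...,1],h[...,2]
    roi=np.zeros(H.shape,bool)
    if n=='scene': roi[170:290,180:290]=1
    else: roi[170:260,240:370]=1
    b=big((H>100)&(H<125)&(S>120)&(V>50)&roi)
    r,bx=rect(k,b,.024);print(n,'griddle',r,bx.round())
    # fence: dark brown
    w=(H<15)&(S>90)&(V<125)&roi
    c=big(w); print('fence px',cv2.minAreaRect(c.astype(np.float32)));r,bx=rect(k,c,.045);print(r,bx.round())
    # supports
    roi[:]=0
    if n=='scene': roi[142:185,270:322]=1
    else: roi[222:262,268:326]=1
    g=(S<60)&(V>120)&roi
    ys,xs=np.nonzero(g);P=np.array([onz(k,u,v,.11)[:2] for u,v in zip(xs,ys)])*1000
    print('stove top',P.mean(0),P.min(0),P.max(0),len(P))
    # canister
    roi[:]=0
    if n=='scene': roi[150:200,270:316]=1
    else: roi[235:285,268:326]=1
    g=(H>60)&(H<95)&(S>90)&roi;c=big(g);print('can px',cv2.boundingRect(c)); x,y,ww,hh=cv2.boundingRect(c); print(onz(k,x+ww/2,y+hh/2,.035))
    a=f[130:290,170:330] if n=='scene' else f[160:300,230:390]
    m=np.dstack([w*255,g*255,0*w]).astype(np.uint8)
    m=m[130:290,170:330] if n=='scene' else m[160:300,230:390]
    cv2.imwrite(f'pics/c_{n}.png',np.hstack([cv2.resize(q,None,fx=2.5,fy=2.5,interpolation=2) for q in(a,m)])[:,:,::-1])
E
python3 - <<'E'
import cv2,numpy as np
a=cv2.imread('pics/c_scene.png')[:,:400];b=cv2.imread('pics/c_side.png')[:350,:400]
o=np.zeros((400,800,3),np.uint8);o[:,:400]=a;o[:350,400:]=b;cv2.imwrite('pics/c.png',o)
E
```

```text
scene griddle ((481.05291748046875, -118.97272491455078), (99.58462524414062, 139.6983184814453), 70.06607055664062) [[ 398. -142.]
 [ 530. -190.]
 [ 564.  -96.]
 [ 432.  -48.]]
fence px ((253.0, 226.0), (85.8650131225586, 12.521980285644531), 63.43495178222656)
((528.9896850585938, -23.764442443847656), (36.29010772705078, 273.3458251953125), 77.28910064697266) [[392. -11.]
 [658. -72.]
 [666. -36.]
 [400.  24.]]
stove top [469.74062835 169.17359006] [412.73784465 118.21276869] [517.65734612 222.84241265] 428
can px (278, 168, 25, 22)
[0.46785526 0.16123594 0.035     ]
side griddle ((472.0595397949219, -116.79083251953125), (99.8089599609375, 139.24253845214844), 70.41194152832031) [[ 390. -140.]
 [ 521. -187.]
 [ 554.  -93.]
 [ 423.  -46.]]
fence px ((300.1652526855469, 218.4707794189453), (87.33290100097656, 18.64666748046875), 19.025606155395508)
((507.4964294433594, 11.174644470214844), (81.35787200927734, 274.7132263183594), 77.15906524658203) [[365.   2.]
 [632. -59.]
 [650.  20.]
 [383.  81.]]
stove top [458.59387394 184.62127468] [421.71463264 125.28765999] [509.51943441 220.23988381] 237
can px (277, 249, 41, 36)
[0.45005823 0.19848198 0.035     ]
```

View pics/c.png

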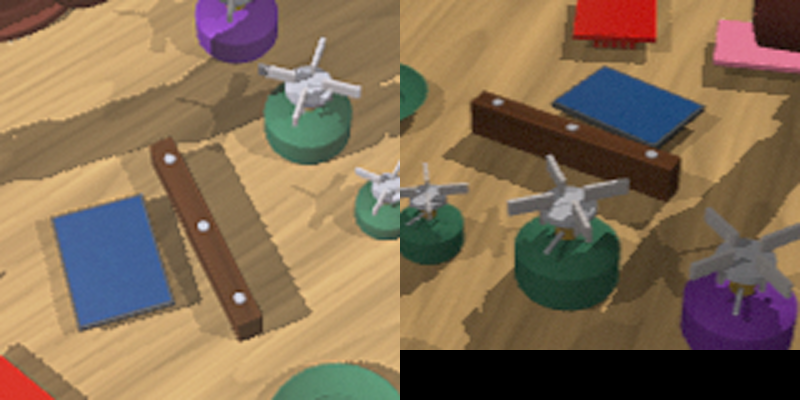

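```bash
cat >> h.py <<'E'
def plan(poses,n,w,start=None):
    """poses: list of (xyz mm, Rmat); n rows per segment; prints tool-frame rows"""
    s=status.state()
    p=np.array(s['ee_pos'])*1000;Q=R.from_euler('xyz',s['ee_rot'])
    if start: p,Q=np.array(start[0],float),start[1]
    for (p1,Q1),m in zip(poses,n):
        rv=(Q.inv()*Q1).as_rotvec()/m; p1=np.array(p1,float)
        for i in range(m):
            t=Q.inv().apply((p1-p)/(m-i)); Q=Q*R.from_rotvec(rv); p=p+(p1-p)/(m-i)
            print('[%.4f,%.4f,%.4f,%.1f,%.1f,%.1f,%g],'%(*(t/1000),*np.degrees(rv),w))
        print()
def down(yawdeg): return R.from_euler('xyz',[180,0,yawdeg],degrees=True)
def st():
    s=status.state();print('t %.2f'%s['time'],'p',(s['ee_pos']*1000).round(1),'rpy',np.degrees(s['ee_rot']).round(1),'F',s['force'].round(1),'w %.4f'%s['gripper_width'],'q',s['q'].round(3))
E
python3 -c "
from h import *
plan([([450,-150,330],down(77))],[10],.085)"
```

```text
[0.0394,-0.0335,-0.0099,-0.0,-0.0,-6.2,0.085],
[0.0427,-0.0291,-0.0099,-0.0,-0.0,-6.2,0.085],
[0.0456,-0.0244,-0.0099,-0.0,-0.0,-6.2,0.085],
[0.0480,-0.0193,-0.0099,-0.0,-0.0,-6.2,0.085],
[0.0498,-0.0141,-0.0099,-0.0,-0.0,-6.2,0.085],
[0.0510,-0.0087,-0.0099,-0.0,-0.0,-6.2,0.085],
[0.0516,-0.0032,-0.0099,-0.0,-0.0,-6.2,0.085],
[0.0517,0.0024,-0.0099,-0.0,-0.0,-6.2,0.085],
[0.0511,0.0079,-0.0099,-0.0,-0.0,-6.2,0.085],
[0.0500,0.0134,-0.0099,-0.0,-0.0,-6.2,0.085],
```

>>> step_arm --pt "0.039 -0.034 -0.01 0 0 -6.2 0.085" --pt "0.043 -0.029 -0.01 0 0 -6.2 0.085" --pt "0.046 -0.024 -0.01 0 0 -6.2 0.085" --pt "0.048 -0.019 -0.01 0 0 -6.2 0.085" --pt "0.05 -0.014 -0.01 0 0 -6.2 0.085" --pt "0.051 -0.009 -0.01 0 0 -6.2 0.085" --pt "0.052 -0.003 -0.01 0 0 -6.2 0.085" --pt "0.052 0.002 -0.01 0 0 -6.2 0.085" --pt "0.051 0.008 -0.01 0 0 -6.2 0.085" --pt "0.05 0.013 -0.01 0 0 -6.2 0.085"

```text
time: 1.55
ee_pos: [0.4497, -0.1466, 0.3318]
ee_rot: [3.141, 0.0, 1.355]
force: [-0.5, -0.6, -0.1]
gripper_width: 0.0849
```

```bash
python3 -c "
from h import *
st()
f,k=cam('wrist');st();print(k);np.save('w1.npy',f);cv2.imwrite('pics/w1.png',f[:,:,::-1])
print(imaging.read_camera('wrist')['tool_from_camera'])"
```

```text
t 1.55 p [ 449.7 -146.6  331.8] rpy [180.    0.   77.7] F [-0.5 -0.6 -0.1] w 0.0849 q [-0.593 -0.231 -0.04   1.761 -0.     1.194]
t 1.60 p [ 451.9 -142.3  333.1] rpy [ 1.798e+02 -1.000e-01  7.820e+01] F [1.1 4.3 0.7] w 0.0850 q [-0.584 -0.23  -0.036  1.762  0.003  1.194]
{'o': array([ 0.46464747, -0.0731029 ,  0.47463002]), 'M': array([[ 9.76771058e-01, -2.05111483e-01, -6.20288564e-02],
       [-2.14285024e-01, -9.34305824e-01, -2.84876387e-01],
       [ 4.77496470e-04,  2.91550865e-01, -9.56555208e-01]]), 'f': np.float64(355.60959822294683), 'cx': 275.90800390287006, 'cy': 212.99088721474874}
[[-5.68082997e-04 -9.56653998e-01 -2.91226383e-01  7.49599465e-02]
 [ 9.99999832e-01 -5.10590584e-04 -2.73410593e-04 -9.68628272e-04]
 [ 1.12861887e-04 -2.91226490e-01  9.56654127e-01 -1.42900377e-01]
 [ 0.00000000e+00  0.00000000e+00  0.00000000e+00  1.00000000e+00]]
```

View pics/w1.png

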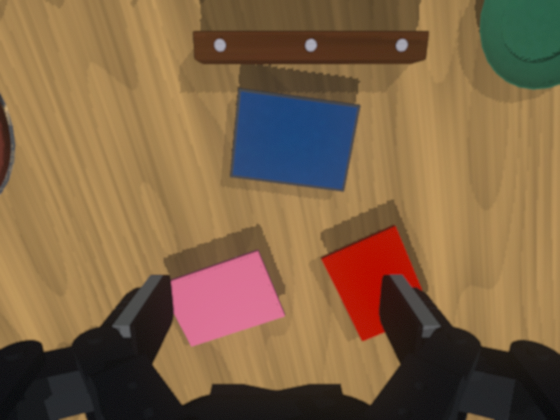

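The wrist view shows the blue griddle at (295,140) with the fence behind it at (310,45). The red and pink decoys sit on the near side. Next I measure both with the arm at rest.

```bash
cat > g.py <<'E'
from m import *
st();f,k=cam('wrist');st();h=cv2.cvtColor(f,cv2.COLOR_RGB2HSV);H,S,V=h[...,0],h[...,1],h[...,2]
b=big((H>100)&(H<125)&(S>100)&(V>40));print(len(b));r,bx=rect(k,b,.024);print('griddle',r,bx.round(1))
w=(H<15)&(S>80)&(V<130);w[90:]=0;w[:,:190]=0;w[:,440:]=0
c=big(w);r,bx=rect(k,c,.045);print('fence',r,bx.round(1))
print('fence tl..br px',c.min(0),c.max(0))
# white screws on fence top
g=((S<60)&(V>130)).astype(np.uint8);g[80:]=0;n,l,s,ce=cv2.connectedComponentsWithStats(g)
for i in range(1,n):
    if s[i,4]>40: print('screw',s[i,4],(onz(k,*ce[i],.046)*1000).round(1))
E
python3 g.py
```

```text
t 1.65 p [ 450.8 -144.6  332.5] rpy [179.9  -0.   77.9] F [ 0.1 -0.5  0.4] w 0.0848 q [-5.880e-01 -2.310e-01 -3.800e-02  1.762e+00  1.000e-03  1.193e+00]
t 1.70 p [ 449.9 -146.3  331.9] rpy [179.9   0.   77.7] F [ 0.6 -0.5  0.2] w 0.0846 q [-0.592 -0.231 -0.04   1.761  0.     1.193]
383
griddle ((477.19989013671875, -122.31806182861328), (103.00411224365234, 142.6363525390625), 70.18516540527344) [[ 392.6 -146.6]
 [ 526.8 -194.9]
 [ 561.8  -98. ]
 [ 427.6  -49.7]]
fence ((515.348388671875, -23.345279693603516), (33.46329879760742, 256.9126892089844), 77.58580017089844) [[386.3 -12.1]
 [637.2 -67.3]
 [644.4 -34.6]
 [393.5  20.6]]
fence tl..br px [195  34] [427  67]
screw 101 [417.6   1.8  46. ]
screw 100 [515.5 -19.8  46. ]
screw 97 [613.3 -41.   46. ]
```

>>> step_arm --pt "-0.0125 0.0043 0.054 0 0 0 0.07" --pt "-0.0125 0.0043 0.054 0 0 0 0.07" --pt "-0.0125 0.0043 0.054 0 0 0 0.07" --pt "-0.0125 0.0043 0.054 0 0 0 0.07" --pt "-0.0125 0.0043 0.054 0 0 0 0.07" --pt "0 0 0.02 0 0 0 0.07" --pt "0 0 0.02 0 0 0 0.07" --pt "0 0 0.015 0 0 0 0.07" --pt "0 0 0.005 0 0 0 0.07" --pt "0 0 0 0 0 0 0.07"

```text
time: 2.95
ee_pos: [0.4562, -0.2141, 0.0014]
ee_rot: [3.142, 0.0, 1.351]
force: [0.3, 0.9, 0.7]
gripper_width: 0.07
```

```bash
python3 -c "
from h import *
st()
f,k=cam('wrist');st();a,k2=cam('scene');cv2.imwrite('pics/w2.png',np.hstack([cv2.resize(f,(400,300)),cv2.resize(a[150:300,130:330],(400,300))])[:,:,::-1])"
```

```text
t 2.95 p [ 456.2 -214.1    1.4] rpy [180.    0.   77.4] F [0.3 0.9 0.7] w 0.0700 q [-0.699 -0.096 -0.526  1.14  -0.     1.091]
t 3.00 p [ 456.6 -214.2    1.9] rpy [180.    0.   77.4] F [-0.7  0.7  0.7] w 0.0703 q [-0.699 -0.096 -0.526  1.14  -0.     1.091]
```

View pics/w2.png

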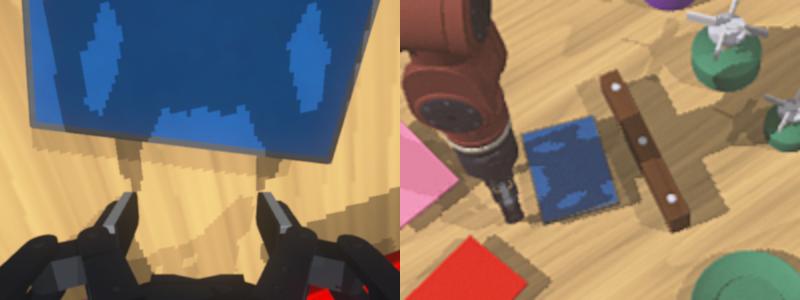

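Both fingers stand clear behind the griddle's near edge, and the red plate is not touched. Now I push.

>>> step_arm --pt "0.011 0 0 0 0 0 0.07" --pt "0.011 0 0 0 0 0 0.07" --pt "0.01 0 0 0 0 0 0.07" --pt "0.01 0 0 0 0 0 0.07" --pt "0.008 0 0 0 0 0 0.07" --pt "0.006 0 0 0 0 0 0.07" --pt "0.004 0 0 0 0 0 0.07" --pt "0.003 0 0 0 0 0 0.07" --pt "0.002 0 0 0 0 0 0.07" --pt "0.001 0 0 0 0 0 0.07"

```text
time: 4.3
ee_pos: [0.4707, -0.1499, 0.0013]
ee_rot: [3.141, 0.001, 1.352]
force: [-0.7, -8.1, 0.6]
gripper_width: 0.0701
```

```bash
python3 -c "
from m import *
st()
f,k=cam('wrist');st();h=cv2.cvtColor(f,cv2.COLOR_RGB2HSV);H,S,V=h[...,0],h[...,1],h[...,2]
b=big((H>95)&(H<130)&(S>100)&(V>30));r,bx=rect(k,b,.024);print('griddle',r,bx.round(1))
a,k2=cam('side');cv2.imwrite('pics/w3.png',np.hstack([cv2.resize(f,(400,300)),cv2.resize(a[130:280,230:430],(400,300))])[:,:,::-1])"
```

```text
t 4.30 p [ 470.7 -149.9    1.3] rpy [1.80e+02 1.00e-01 7.75e+01] F [-0.7 -8.1  0.6] w 0.0701 q [-5.730e-01 -1.280e-01 -5.570e-01  1.142e+00 -1.000e-03  1.217e+00]
t 4.35 p [ 470.7 -150.     1.3] rpy [1.80e+02 1.00e-01 7.75e+01] F [-0.2 -5.6  1.3] w 0.0700 q [-5.730e-01 -1.280e-01 -5.570e-01  1.142e+00 -1.000e-03  1.217e+00]
griddle ((475.9419860839844, -89.63634490966797), (89.89922332763672, 143.1975555419922), 77.42023468017578) [[ 396.3 -117.9]
 [ 536.  -149.1]
 [ 555.6  -61.4]
 [ 415.9  -30.2]]
```

View pics/w3.png

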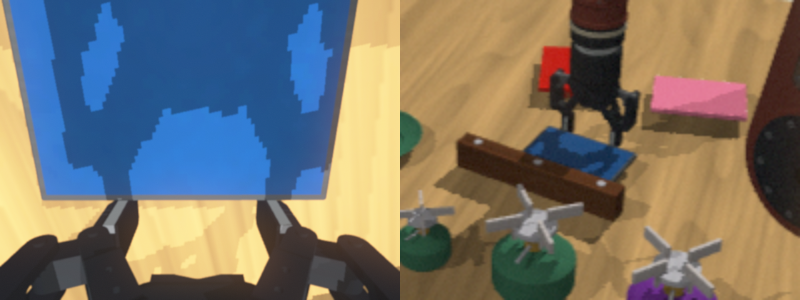

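The griddle is flush against the fence (near edge at n ≈ -125 mm, contact force 8 N). Next: back off, lift, and reorient to the levering pose, with the tool tilted and the jaws in the vertical plane.

```bash
cat >> h.py <<'E'
FA=np.radians(-12.4);FC=np.array([515.5,-19.8,0]);E=np.array([np.cos(FA),np.sin(FA),0]);N=np.array([-np.sin(FA),np.cos(FA),0]);Z=np.array([0,0,1.])
def FP(e,n,z): return FC+e*E+n*N+z*Z          # fence frame mm -> world
def lev(th):
    t=np.radians(th);z=np.cos(t)*N-np.sin(t)*Z;x=-E;return R.from_matrix(np.c_[x,np.cross(z,x),z])
def fe():
    s=status.state();d=s['ee_pos']*1000-FC;z=R.from_euler('xyz',s['ee_rot']).as_matrix()[:,2]
    print('e %.1f n %.1f z %.1f th %.1f side %.1f'%(d@E,d@N,d[2],np.degrees(np.arctan2(-z[2],z@N)),np.degrees(z@E)))
E
python3 -c "
from h import *
fe()
s=status.state();Q=R.from_euler('xyz',s['ee_rot'])
plan([(FP(-16,-152,2),Q),(FP(-24,-150,100),Q),(FP(-24,-116,110),lev(55)),(FP(-24,-116,30),lev(55))],[1,2,11,4],.045)"
```

```text
e -15.8 n -136.7 z 1.3 th 90.1 side 0.0
[-0.0153,-0.0001,-0.0007,0.0,0.0,0.0,0.045],

[0.0009,-0.0040,-0.0490,0.0,0.0,0.0,0.045],
[0.0009,-0.0040,-0.0490,0.0,0.0,0.0,0.045],

[0.0031,-0.0000,-0.0009,-2.5,2.5,-7.9,0.045],
[0.0031,0.0005,-0.0008,-2.5,2.5,-7.9,0.045],
[0.0030,0.0009,-0.0006,-2.5,2.5,-7.9,0.045],
[0.0029,0.0013,-0.0004,-2.5,2.5,-7.9,0.045],
[0.0027,0.0017,-0.0002,-2.5,2.5,-7.9,0.045],
[0.0024,0.0021,-0.0000,-2.5,2.5,-7.9,0.045],
[0.0021,0.0024,0.0002,-2.5,2.5,-7.9,0.045],
[0.0018,0.0027,0.0004,-2.5,2.5,-7.9,0.045],
[0.0014,0.0029,0.0005,-2.5,2.5,-7.9,0.045],
[0.0009,0.0030,0.0007,-2.5,2.5,-7.9,0.045],
[0.0005,0.0031,0.0009,-2.5,2.5,-7.9,0.045],

[0.0000,-0.0115,0.0164,-0.0,-0.0,0.0,0.045],
[0.0000,-0.0115,0.0164,-0.0,-0.0,0.0,0.045],
[0.0000,-0.0115,0.0164,-0.0,-0.0,0.0,0.045],
[0.0000,-0.0115,0.0164,-0.0,-0.0,0.0,0.045],
```

>>> step_arm --pt "-0.015 0 -0.001 0 0 0 0.07" --pt "0.001 -0.004 -0.049 0 0 0 0.045" --pt "0.001 -0.004 -0.049 0 0 0 0.045" --pt "0.003 0 -0.001 -2.5 2.5 -7.9 0.045" --pt "0.003 0.0005 -0.001 -2.5 2.5 -7.9 0.045" --pt "0.003 0.001 -0.001 -2.5 2.5 -7.9 0.045" --pt "0.003 0.001 0 -2.5 2.5 -7.9 0.045" --pt "0.003 0.002 0 -2.5 2.5 -7.9 0.045" --pt "0.002 0.002 0 -2.5 2.5 -7.9 0.045" --pt "0.002 0.002 0 -2.5 2.5 -7.9 0.045"

```text
time: 5.65
ee_pos: [0.4642, -0.1401, 0.1066]
ee_rot: [2.74, -0.117, 2.36]
force: [0.0, 0.2, 0.8]
gripper_width: 0.0452
```

>>> step_arm --pt "0.002 0.003 0 -2.5 2.5 -7.9 0.045" --pt "0.001 0.003 0 -2.5 2.5 -7.9 0.045" --pt "0.001 0.003 0.001 -2.5 2.5 -7.9 0.045" --pt "0 0.003 0.001 -2.5 2.5 -7.9 0.045" --pt "0 -0.0115 0.016 0 0 0 0.045" --pt "0 -0.0115 0.016 0 0 0 0.045" --pt "0 -0.0115 0.016 0 0 0 0.045" --pt "0 0 0 0 0 0 0.045" --pt "0 0 0 0 0 0 0.045" --pt "0 0 0 0 0 0 0.045"

```text
time: 6.9
ee_pos: [0.468, -0.1288, 0.0525]
ee_rot: [2.53, 0.001, 2.922]
force: [0.0, -0.1, 0.1]
gripper_width: 0.0448
```

```bash
python3 -c "
from h import *
st();fe()
f,k=cam('wrist');a,k2=cam('scene')
P=lambda e,n,z:proj(k2,FP(e,n,z)/1000).round(1)
print(P(-24,-125,16),P(-99,-125,16),P(51,-125,16))
cv2.imwrite('pics/w4.png',np.hstack([cv2.resize(f,(400,300)),cv2.resize(a[190:280,170:290],(400,300),interpolation=2)])[:,:,::-1])
s=status.state();Q=R.from_euler('xyz',s['ee_rot'])
plan([(FP(-24,-116,25),lev(55))],[1],.045)"
```

```text
t 6.90 p [ 468.  -128.8   52.5] rpy [1.449e+02 1.000e-01 1.674e+02] F [ 0.  -0.1  0.1] w 0.0448 q [-0.858  0.138 -0.318  1.51   0.48  -0.737]
e -22.9 n -116.6 z 52.5 th 54.9 side 0.1
[207.  234.8] [198.1 214.2] [216.5 256.5]
[0.0010,-0.0152,0.0228,0.1,0.1,-0.1,0.045],
```

View pics/w4.png

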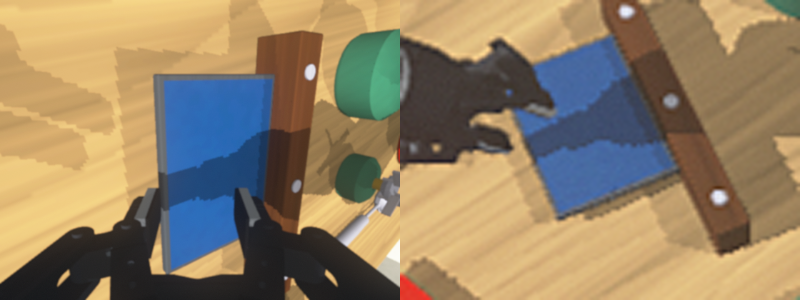

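The open jaws straddle the griddle's near edge, with the lower finger still outside it. I lower to board level, then slide the lower finger under.

>>> step_arm --pt "0 -0.0058 0.0083 0 0 0 0.045" --pt "0 -0.0058 0.0083 0 0 0 0.045" --pt "0 -0.0058 0.0083 0 0 0 0.045" --pt "0 -0.0006 0.0008 0 0 0 0.045" --pt "0 -0.0006 0.0008 0 0 0 0.045" --pt "0 -0.0006 0.0008 0 0 0 0.045" --pt "0 -0.0006 0.0008 0 0 0 0.045" --pt "0 0 0 0 0 0 0.045" --pt "0 0 0 0 0 0 0.045" --pt "0 0 0 0 0 0 0.045"

```text
time: 8.25
ee_pos: [0.4677, -0.1285, 0.0175]
ee_rot: [2.529, 0.0, 2.922]
force: [-0.2, 0.3, -0.0]
gripper_width: 0.045
```

```bash
python3 -c "
from h import *
st();fe()
a,k2=cam('scene');b,k=cam('side')
cv2.imwrite('pics/w5.png',np.hstack([cv2.resize(a[190:280,170:290],(400,300),interpolation=2),cv2.resize(b[150:240,280:400],(400,300),interpolation=2)])[:,:,::-1])"
```

```text
t 8.25 p [ 467.7 -128.5   17.5] rpy [144.9   0.  167.4] F [-0.2  0.3 -0. ] w 0.0450 q [-0.858  0.18  -0.34   1.447  0.48  -0.737]
e -23.4 n -116.4 z 17.5 th 54.9 side 0.1
```

>>> step_arm --pt "0 -0.0006 0.0008 0 0 0 0.045" --pt "0 -0.0006 0.0008 0 0 0 0.045" --pt "0 -0.0006 0.0008 0 0 0 0.045" --pt "0 0 0 0 0 0 0.045" --pt "0 0 0 0 0 0 0.045" --pt "0 0.0016 0.0011 0 0 0 0.045" --pt "0 0.0016 0.0011 0 0 0 0.045" --pt "0 0.0016 0.0011 0 0 0 0.045" --pt "0 0.0016 0.0011 0 0 0 0.045" --pt "0 0 0 0 0 0 0.045"

```text
time: 9.6
ee_pos: [0.4695, -0.1208, 0.0146]
ee_rot: [2.529, 0.0, 2.923]
force: [-0.2, -1.1, 5.3]
gripper_width: 0.0451
```

```bash
python3 -c "
from h import *
st();fe()
a,k2=cam('scene');b,k=cam('side')
cv2.imwrite('pics/w5.png',np.hstack([cv2.resize(a[190:280,170:290],(400,300),interpolation=2),cv2.resize(b[150:240,280:400],(400,300),interpolation=2)])[:,:,::-1])"
```

```text
t 9.60 p [ 469.5 -120.8   14.6] rpy [144.9   0.  167.5] F [-0.2 -1.1  5.3] w 0.0451 q [-0.845  0.173 -0.353  1.435  0.485 -0.724]
e -23.3 n -108.6 z 14.6 th 54.9 side 0.1
```

View pics/w5.png

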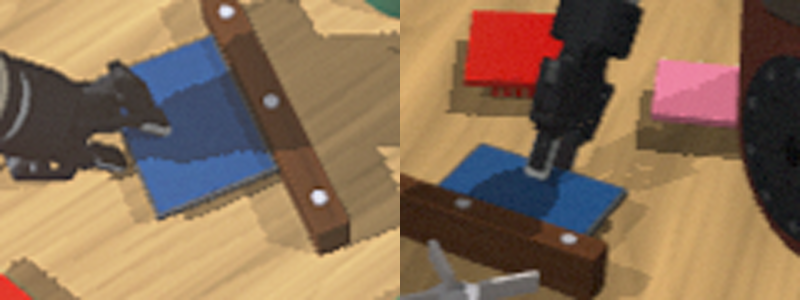

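>>> step_arm --pt "0 0.0003 -0.0004 0 0 0 0.045" --pt "0 0.0016 0.0011 0 0 0 0.045" --pt "0 0.0016 0.0011 0 0 0 0.045" --pt "0 0.0016 0.0011 0 0 0 0.045" --pt "0 0.0016 0.0011 0 0 0 0.045" --pt "0 0.0008 0.0006 0 0 0 0.045" --pt "0 0 0 0 0 0 0.045" --pt "0 0 0 0 0 0 0.045" --pt "0 0 0 0 0 0 0.045" --pt "0 0 0 0 0 0 0.045"

```text
time: 10.95
ee_pos: [0.4712, -0.1124, 0.0151]
ee_rot: [2.529, -0.0, 2.922]
force: [0.3, 0.5, -0.3]
gripper_width: 0.0449
```

```bash
python3 -c "
from h import *
st();fe()"
```

```text
t 10.95 p [ 471.2 -112.4   15.1] rpy [144.9  -0.  167.4] F [ 0.3  0.5 -0.3] w 0.0449 q [-0.831  0.161 -0.366  1.428  0.49  -0.709]
e -23.4 n -100.0 z 15.1 th 54.9 side 0.1
```

>>> step_arm --pt "0 0.0012 0.0009 0 0 0 0.045" --pt "0 0.0012 0.0009 0 0 0 0.045" --pt "0 0.0012 0.0009 0 0 0 0.045" --pt "0 0.0012 0.0009 0 0 0 0.045" --pt "0 0 0 0 0 0 0.045" --pt "0 0 0 0 0 0 0.045" --pt "0 0 0 0 0 0 0.045" --pt "0 0 0 0 0 0 0.045" --pt "0 0 0 0 0 0 0.045" --pt "0 0 0 0 0 0 0.045"

```text
time: 12.2
ee_pos: [0.4724, -0.1091, 0.0147]
ee_rot: [2.534, 0.0, 2.922]
force: [-7.2, -13.1, 0.3]
gripper_width: 0.0453
```

```bash
python3 -c "
from h import *
st();fe()"
```

```text
t 12.20 p [ 472.4 -109.1   14.7] rpy [145.2   0.  167.4] F [ -7.2 -13.1   0.3] w 0.0453 q [-0.823  0.152 -0.373  1.421  0.489 -0.699]
e -22.9 n -96.5 z 14.7 th 55.2 side 0.1
```

The lower finger is hooked under the edge: 15 N against the fence, and the geometry agrees (22.7 mm off the centre line against w/2 = 22.5). Next I compute the lever arc.

```bash
cat >> h.py <<'E'
def Pn(al):
    a=np.radians(al);c,s=np.cos(a),np.sin(a)
    if al<30.65: return -15-(27*c+24*s)-83*c+16*s, 83*s+16*c
    return -15-8*s-110*c, 110*s
def levpose(al,w,sd,th,off=0,e=-23):
    n,z=Pn(al);Q=lev(th);M=Q.as_matrix()
    return FP(e,n,z)+sd*M[:,2]+(w/2+off)*M[:,1],Q
E
python3 -c "
from h import *
p0=levpose(0,45,17.3,55.2,-.5);print(p0[0])
A=[4,8,12,16,20,24,28,32,36,40]
L=[levpose(a,45,17.3+5.7*a/90,55+35*a/90,.7) for a in A]
plan(L,[1]*10,.045)
B=[46,52,58,64,70,75,80,84,86,86]
plan([levpose(a,45,17.3+5.7*a/90,55+35*a/90,.7) for a in B],[1]*10,.045,start=L[-1])
"
```

```text
[ 472.19403198 -109.65823947   14.34981717]
[0.0001,0.0031,-0.0041,1.4,0.1,-0.1,0.045],

[0.0000,0.0028,-0.0037,1.6,0.0,0.0,0.045],

[0.0000,0.0031,-0.0034,1.6,-0.0,0.0,0.045],

[-0.0000,0.0033,-0.0031,1.6,0.0,-0.0,0.045],

[-0.0000,0.0036,-0.0028,1.6,0.0,-0.0,0.045],

[0.0000,0.0038,-0.0024,1.6,-0.0,-0.0,0.045],

[-0.0000,0.0041,-0.0021,1.6,-0.0,0.0,0.045],

[0.0000,0.0047,-0.0025,1.6,0.0,0.0,0.045],

[0.0000,0.0054,-0.0035,1.6,0.0,-0.0,0.045],

[-0.0000,0.0056,-0.0032,1.6,0.0,0.0,0.045],

[-0.0000,0.0088,-0.0042,2.3,-0.0,-0.0,0.045],

[-0.0000,0.0091,-0.0035,2.3,0.0,-0.0,0.045],

[0.0000,0.0095,-0.0028,2.3,0.0,0.0,0.045],

[0.0000,0.0098,-0.0021,2.3,0.0,0.0,0.045],

[-0.0000,0.0100,-0.0013,2.3,-0.0,-0.0,0.045],

[0.0000,0.0085,-0.0006,1.9,0.0,0.0,0.045],

[0.0000,0.0086,-0.0000,1.9,-0.0,-0.0,0.045],

[-0.0000,0.0070,0.0003,1.6,0.0,-0.0,0.045],

[0.0000,0.0035,0.0003,0.8,-0.0,0.0,0.045],

[0.0000,0.0000,0.0000,-0.0,0.0,0.0,0.045],
```

>>> step_arm --pt "0 0.0018 -0.005 1.6 0 0 0.045" --pt "0 0.0026 -0.0037 1.6 0 0 0.045" --pt "0 0.003 -0.0034 1.6 0 0 0.045" --pt "0 0.0033 -0.0031 1.6 0 0 0.045" --pt "0 0.0036 -0.0028 1.6 0 0 0.045" --pt "0 0.0038 -0.0024 1.6 0 0 0.045" --pt "0 0.0041 -0.0021 1.6 0 0 0.045" --pt "0 0.0047 -0.0025 1.6 0 0 0.045" --pt "0 0.0054 -0.0035 1.6 0 0 0.045" --pt "0 0.0056 -0.0032 1.6 0 0 0.045"

```text
time: 13.45
ee_pos: [0.4768, -0.0884, 0.06]
ee_rot: [2.81, 0.0, 2.922]
force: [-0.3, -4.4, 0.5]
gripper_width: 0.0451
```

```bash
python3 -c "
from h import *
st();fe()
f,k=cam('wrist');a,k2=cam('scene')
cv2.imwrite('pics/w6.png',np.hstack([cv2.resize(f,(400,300)),cv2.resize(a[190:280,170:290],(400,300),interpolation=2)])[:,:,::-1])"
```

```text
t 13.45 p [476.8 -88.4  60. ] rpy [161.    0.  167.4] F [-0.3 -4.4  0.5] w 0.0451 q [-0.653 -0.115 -0.467  1.362  0.3   -0.455]
e -23.1 n -75.3 z 60.0 th 71.0 side 0.1
```

View pics/w6.png

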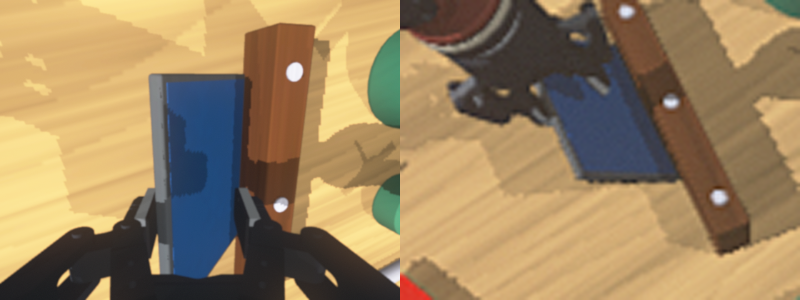

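The slab is now tilted about 40° against the fence, with the lower finger under its edge. I continue the arc.

>>> step_arm --pt "0 0.0088 -0.0042 2.3 0 0 0.045" --pt "0 0.0091 -0.0035 2.3 0 0 0.045" --pt "0 0.0095 -0.0028 2.3 0 0 0.045" --pt "0 0.0098 -0.0021 2.3 0 0 0.045" --pt "0 0.01 -0.0013 2.3 0 0 0.045" --pt "0 0.0085 -0.0006 1.9 0 0 0.045" --pt "0 0.0086 0 1.9 0 0 0.045" --pt "0 0.007 0.0003 1.6 0 0 0.045" --pt "0 0.0035 0.0003 0.8 0 0 0.045" --pt "0 0 0 0 0 0 0.045"

```text
time: 14.8
ee_pos: [0.4915, -0.0202, 0.0868]
ee_rot: [3.117, -0.001, 2.923]
force: [-1.0, -0.3, -0.3]
gripper_width: 0.0451
```

```bash
python3 -c "
from h import *
st();fe()
f,k=cam('wrist');a,k2=cam('scene')
cv2.imwrite('pics/w7.png',np.hstack([cv2.resize(f,(400,300)),cv2.resize(a[190:280,170:290],(400,300),interpolation=2)])[:,:,::-1])
print(levpose(86,45,22.7,88.4)[0],levpose(88,20,22.7,90)[0])"
```

```text
t 14.80 p [491.5 -20.2  86.8] rpy [178.6  -0.  167.5] F [-1.  -0.3 -0.3] w 0.0451 q [-0.323 -0.209 -0.468  1.315  0.025 -0.105]
e -23.4 n -5.5 z 86.8 th 88.6 side -0.0
[491.41986495 -22.21413635  87.66913279] [489.4216678  -31.3024582   87.23299097]
```

View pics/w7.png

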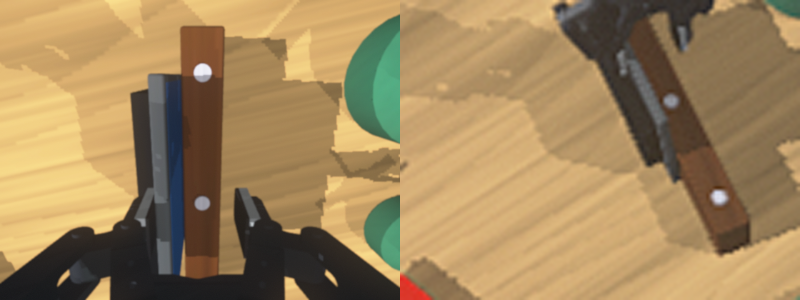

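The slab stands on edge (about 86°) at the fence, ribs facing away from it, inside the jaws. Now I close while tracking the slab.

>>> step_arm --pt "0 -0.0025 0 0.2 0 0 0.04" --pt "0 -0.0025 0 0.2 0 0 0.035" --pt "0 -0.0025 0 0.2 0 0 0.03" --pt "0 -0.0025 0 0.2 0 0 0.025" --pt "0 -0.0025 0 0.2 0 0 0.02" --pt "0 -0.0025 0 0.2 0 0 0.015" --pt "0 -0.002 0 0.2 0 0 0.01" --pt "0 0 0 0 0 0 0" --pt "0 0 0 0 0 0 0" --pt "0 0 0 0 0 0 0"

```text
time: 16.15
ee_pos: [0.4881, -0.0371, 0.087]
ee_rot: [3.141, 0.0, 2.923]
force: [-0.3, 1.9, 2.2]
gripper_width: 0.0067
```

```bash
python3 -c "
from h import *
st();fe()"
```

```text
t 16.15 p [488.1 -37.1  87. ] rpy [180.    0.  167.4] F [-0.3  1.9  2.2] w 0.0067 q [-0.344 -0.215 -0.473  1.312  0.    -0.125]
e -23.1 n -22.8 z 87.0 th 90.0 side 0.0
```

```bash
python3 -c "
from h import *
p=status.state()['ee_pos']*1000
plan([(p+[0,0,120],lev(90)),([420,50,330],lev(90))],[3,4],0)"
```

```text
[-0.0000,0.0000,-0.0400,0.0,0.0,-0.1,0],
[-0.0000,0.0000,-0.0400,0.0,0.0,-0.1,0],
[-0.0000,0.0000,-0.0400,0.0,0.0,-0.1,0],

[0.0213,0.0176,-0.0308,-0.0,-0.0,0.0,0],
[0.0213,0.0176,-0.0308,-0.0,-0.0,0.0,0],
[0.0213,0.0176,-0.0308,-0.0,-0.0,0.0,0],
[0.0213,0.0176,-0.0308,-0.0,-0.0,0.0,0],
```

>>> step_arm --pt "0 0 -0.02 0 0 0 0" --pt "0 0 -0.04 0 0 0 0" --pt "0 0 -0.04 0 0 0 0" --pt "0 0 -0.02 0 0 0 0" --pt "0.021 0.018 -0.031 0 0 0 0" --pt "0.021 0.018 -0.031 0 0 0 0" --pt "0.021 0.018 -0.031 0 0 0 0" --pt "0.021 0.018 -0.031 0 0 0 0" --pt "0 0 0 0 0 0 0" --pt "0 0 0 0 0 0 0"

```text
time: 17.4
ee_pos: [0.4218, 0.051, 0.3298]
ee_rot: [-3.141, -0.001, 2.923]
force: [0.6, 0.7, -3.0]
gripper_width: 0.0069
```

```bash
python3 -c "
from h import *
st();fe()
f,k=cam('wrist');import pickle;pickle.dump((f,k),open('w8.pkl','wb'));print(proj(k,[.468,.167,.11]))
cv2.imwrite('pics/w8.png',f[:,:,::-1])"
```

```text
t 17.40 p [421.8  51.  329.8] rpy [-1.800e+02 -1.000e-01  1.674e+02] F [ 0.6  0.7 -3. ] w 0.0069 q [-0.19  -0.374 -0.159  1.787 -0.     0.029]
e -106.8 n 49.0 z 329.8 th 90.0 side -0.1
[392.44694606 199.42576327]
```

View pics/w8.png

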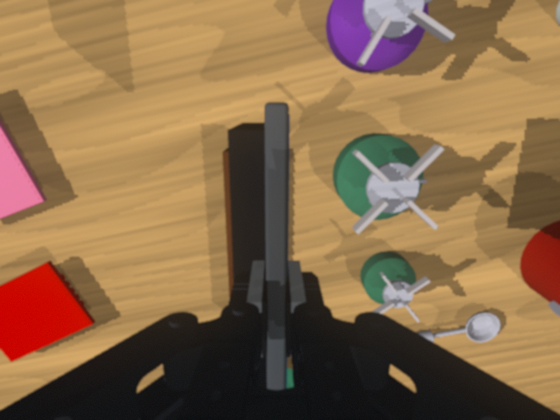

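The held slab fills image rows 103–388, ribs on the left. The stove's four supports end near (357,152), (440,148), (436,227) and (357,232).

```bash
python3 -c "
from m import *
import pickle;f,k=pickle.load(open('w8.pkl','rb'))
h=cv2.cvtColor(f,cv2.COLOR_RGB2HSV);S,V=h[...,1],h[...,2]
roi=np.zeros(S.shape,bool);roi[138:240,345:450]=1
c=big((S<50)&(V>105)&roi);
P=np.array([onz(k,u,v,.11)[:2]*1000 for u,v in c]);
c0=P.mean(0)
for it in range(3):
    d=P-c0;r=np.hypot(*d.T);a=np.arctan2(d[:,1],d[:,0]);T=[]
    idx=np.argsort(-r)
    for i in idx:
        if all(abs(np.angle(np.exp(1j*(a[i]-a[j]))))>.8 for j in T): T.append(i)
        if len(T)==4: break
    # tip centre: mean of points within 6mm of farthest
    tp=np.array([P[np.hypot(*(P-P[i]).T)<10].mean(0) for i in T]);c0=tp.mean(0)
    o=np.argsort([a[i] for i in T]);tp=tp[o]
    A,B,C,D=tp;X=np.linalg.solve(np.c_[C-A,-(D-B)],B-A);I=A+X[0]*(C-A)
print(tp.round(1),np.hypot(*(tp-c0).T).round(1),'mean',c0,'inters',I)
Tq=lev(90)
for v in (103,388):
    for u in (265,288):
        z=(329.8+23)/1000; w=onz(k,u,v,z)*1000; print(v,u,(Tq.inv().apply(w-[421.8,51,329.8])).round(1))
"
```

```text
[[412.7 137.7]
 [494.2 126.6]
 [507.8 207.6]
 [426.9 220.7]] [59.4 57.5 58.6 58.2] mean [460.3962605  173.16395199] inters [460.91159194 173.13678629]
103 265 [ 75.7  -2.6 -23. ]
103 288 [ 75.7   4.8 -23. ]
388 265 [-37.   -3.9 -23. ]
388 288 [-37.1   5.6 -23. ]
```

The stove top is at (460.6, 173.1) mm. For the final horizontal pose I need reachability, so I fit the arm's kinematics from the logged states and locate the neighbouring objects.

```bash
cat > kin.py <<'E'
from h import *
from scipy.optimize import least_squares
D=[([-1.5187,.1047,.0965,1.5639,0,1.3531],[159.9,-578,230.5],[180,0,15.46]),
([-.593,-.231,-.04,1.761,0,1.194],[449.7,-146.6,331.8],[180,0,77.7]),
([-.699,-.096,-.526,1.14,0,1.091],[456.2,-214.1,1.4],[180,0,77.4]),
([-.573,-.128,-.557,1.142,-.001,1.217],[470.7,-149.9,1.3],[180,.1,77.5]),
([-.858,.138,-.318,1.51,.48,-.737],[468,-128.8,52.5],[144.9,.1,167.4]),
([-.823,.152,-.373,1.421,.489,-.699],[472.4,-109.1,14.7],[145.2,0,167.4]),
([-.653,-.115,-.467,1.362,.3,-.455],[476.8,-88.4,60],[161,0,167.4]),
([-.323,-.209,-.468,1.315,.025,-.105],[491.5,-20.2,86.8],[178.6,0,167.5]),
([-.19,-.374,-.159,1.787,0,.029],[421.8,51,329.8],[180,-.1,167.4])]
ry=lambda a:R.from_euler('y',a);rz=lambda a:R.from_euler('z',a);rx=lambda a:R.from_euler('x',a)
B0=R.from_matrix(np.array([[0,0,1],[0,-1,0],[1,0,0]]).T) # tool z along +x
B0=R.from_matrix(np.c_[[0,0,1],[0,1,0],[1,0,0]]*np.array([1,-1,1]))
def fk(q,P,s5=1,s6=1,wrist=False):
    r0,h,L1,a,L2,Lt,b=P
    A=rz(q[0]);p=A.apply([r0,0,h]);A=A*ry(q[1]);p=p+A.apply([a,0,L1]);A=A*ry(-q[2]);p=p+A.apply([L2,0,b]);w=p
    A=A*ry(q[3])*rz(s5*q[4])*rx(s6*q[5]);p=p+A.apply([Lt,0,0]);
    return (p,A*B0,w) if wrist else (p,A*B0)
def fit(s5,s6):
    f=lambda P:np.concatenate([fk(q,P,s5,s6)[0]-x for q,x,_ in D]+[[.01*(P[0]),.01*P[3],.01*P[6]]])
    return least_squares(f,[0,300,300,0,400,250,0])
J=np.array([[-2.99,2.99],[-.84,1.86],[-1.1,1.16],[-1.84,2.11],[-1.51,1.56],[-3.14,3.14]])
def ik(p,Q,P,s5,s6,q0):
    f=lambda q:np.r_[fk(q,P,s5,s6)[0]-p,300*(fk(q,P,s5,s6)[1].inv()*Q).as_rotvec()]
    r=least_squares(f,np.clip(q0,J[:,0]+.01,J[:,1]-.01),bounds=(J[:,0],J[:,1]));return r.x,np.abs(r.fun).max()
E
python3 - <<'E'
from kin import *
for s5 in(1,-1):
    r=fit(s5,1);print(s5,r.x.round(1),np.abs(r.fun).max())
    for s6 in(1,-1):
        e=[np.degrees((fk(q,r.x,s5,s6)[1].inv()*R.from_euler('xyz',a,degrees=True)).magnitude()) for q,_,a in D];print(s6,np.round(e,1))
f,k=cam('scene')
for n,px,z in [('shaker cap',(330,96),.1),('shaker base',(328,116),0.01),('purple top',(264,125),.11),('pot',(398,170),.09),('small',(324,205),.06)]: print(n,(onz(k,*px,z)*1000).round())
E
```

```text
1 [-54.8 357.6 391.2  56.2 562.8 585.4  63.1] 128.418068081121
1 [180.  179.9 180.  179.9 180.  179.9 180.  180.  179.9]
-1 [ 24.9  43.3  54.9  40.6  95.6 100.  127.9 168.  176.6]
-1 [ 148.6  -40.3  -63.3 -209.5  517.  -442.6  -69.7] 160.2121502200544
1 [180.  179.9 180.  179.9 180.  179.9 180.  180.  179.9]
-1 [ 24.9  43.3  54.9  40.6 106.8 110.8 130.4 168.  176.6]
shaker cap [326. 431. 100.]
shaker base [328. 430.  10.]
purple top [303. 187. 110.]
pot [662. 403.  90.]
small [610. 170.  60.]
```

```bash
python3 - <<'E'
s=open('kin.py').read()
s=s.replace("*np.array([1,-1,1]))","*np.array([-1,1,1]))").replace("r0,h,L1,a,L2,Lt,b=P","r0,h,L1,a,L2,Lt,b,L4,yo=P").replace("p=A.apply([r0,0,h])","p=A.apply([r0,yo,h])")
s=s.replace("A=A*ry(q[3])*rz(s5*q[4])","A=A*ry(q[3]);p=p+A.apply([L4,0,0]);A=A*rz(s5*q[4])").replace("[0,300,300,0,400,250,0]","[0,300,300,0,500,200,0,50,0]")
open('kin.py','w').write(s)
E
python3 - <<'E'
from kin import *
for s5 in(1,-1):
    r=fit(s5,1);print(s5,r.x.round(1),np.abs(r.fun).max())
    for q,x,a in D: print((fk(q,r.x,s5,1)[0]-x).round(1),np.round(np.degrees((fk(q,r.x,s5,1)[1].inv()*R.from_euler('xyz',a,degrees=True)).as_rotvec()),1))
E
```

```text
1 [ 2.000e-01  2.966e+02  3.371e+02 -4.000e-01  5.507e+02  3.037e+02
  4.550e+01  1.386e+02  1.296e+02] 0.4549506000233284
[0.  0.  0.1] [-0.1 -0.  -0. ]
[ 0.1 -0.2 -0.2] [ 0.   0.  -0.1]
[ 0.3 -0.3  0.2] [0. 0. 0.]
[-0.3  0.3 -0.4] [-0.  -0.1 -0.1]
[ 0.  -0.  -0.1] [-0. -0.  0.]
[-0.   0.1  0.1] [-0.  -0.   0.1]
[ 0.  -0.2 -0.1] [-0.  0.  0.]
[0.  0.3 0.2] [ 0. -0.  0.]
[-0.2 -0.1  0.1] [-0.   0.   0.1]
-1 [ 114.2  261.6  359.4  -88.   526.  -288.2   44.9  697.5  131.8] 29.05346522203064
[ 2.4 -4.4 29.1] [-0.1 -0.  -0. ]
[ 0.8  1.9 -5.8] [ 0.   0.  -0.1]
[ 3.1  0.1 21.8] [0. 0. 0.]
[ 2.2  1.3 18.3] [ 0.  -0.2 -0.1]
[ -7.2   0.6 -21.9] [-40.8 -37.    0. ]
[ -6.7  -0.3 -21.5] [-42.9 -36.    0.1]
[ 0.1 -3.3 -8.5] [-30.9 -15.1   0. ]
[0.3 2.1 7.5] [-2.8 -0.3  0. ]
[  0.6   1.9 -19. ] [-0.   0.   0.1]
```

```bash
cat > t.py <<'E'
from kin import *
P=fit(1,1).x; S=np.array([460.6,173.1,0])
def tgt(beta,tilt=0,h=114,dx=.7,off=32):
    b=np.radians(beta);d=-np.array([np.cos(b),np.sin(b),0])  # tool z horizontal
    t=np.radians(tilt);z=d*np.cos(t)-np.array([0,0,np.sin(t)]);x=np.cross(-Z,d);x/=np.linalg.norm(x);y=np.cross(z,x)
    Q=R.from_matrix(np.c_[x,y,z]);return S+[0,0,h]-Q.apply([dx,0,off]),Q
def sol(p,Q):
    best=None
    for q0 in ([0.3,.3,0,1.5,-1,0],[0,0,-.5,2,-1.3,0],[.8,.5,-.3,1.5,-1.4,.5],[.5,.5,-.3,1.8,-.6,-1],[-.3,.3,0,1,1.2,3],[-.3,.3,0,1,1.2,-3]):
        r=ik(p,Q,P,1,1,q0)
        if best is None or r[1]<best[1]: best=r
    return best
E
python3 - <<'E'
from t import *
for be in [60,70,80,90,100,110,120,130,-99,-30]:
    for tl in (0,15,30):
        p,Q=tgt(be,tl);q,e=sol(p,Q);w=fk(q,P,wrist=True)[2]
        w5=p-303.7*Q.as_matrix()[:,2]
        print(be,tl,'err %.1f'%e,q.round(2),'q4ax',w.round(),'q5ax',w5.round())
E
```

```text
60 0 err 116.9 [ 0.47  0.97  0.46  2.11 -0.71  1.25] q4ax [636. 470. 260.] q5ax [629. 463. 114.]
60 15 err 70.1 [ 0.45  0.93  0.52  2.11 -0.63  1.22] q4ax [656. 465. 322.] q5ax [623. 454. 201.]
60 30 err 24.6 [ 0.43  0.89  0.58  2.11 -0.54  1.18] q4ax [674. 452. 385.] q5ax [607. 425. 282.]
70 0 err 99.5 [ 0.53  0.96  0.42  2.11 -0.82  1.23] q4ax [599. 504. 248.] q5ax [576. 488. 114.]
70 15 err 52.6 [ 0.52  0.92  0.49  2.11 -0.73  1.19] q4ax [622. 501. 310.] q5ax [572. 478. 201.]
70 30 err 9.2 [ 0.49  0.89  0.56  2.11 -0.62  1.12] q4ax [644. 489. 376.] q5ax [561. 446. 282.]
80 0 err 81.9 [ 0.59  0.94  0.37  2.11 -0.92  1.22] q4ax [561. 530. 234.] q5ax [520. 504. 114.]
80 15 err 34.5 [ 0.57  0.91  0.45  2.11 -0.82  1.16] q4ax [585. 531. 297.] q5ax [518. 492. 201.]
80 30 err 0.0 [ 0.54  0.83  0.47  2.06 -0.71  1.05] q4ax [601. 513. 373.] q5ax [512. 459. 282.]
90 0 err 64.5 [ 0.64  0.92  0.31  2.11 -1.02  1.23] q4ax [520. 549. 219.] q5ax [461. 509. 114.]
90 15 err 15.7 [ 0.63  0.9   0.39  2.11 -0.91  1.15] q4ax [546. 555. 281.] q5ax [461. 497. 201.]
90 30 err 0.0 [ 0.59  0.69  0.28  1.93
[... 1122 characters left out ...]
]
130 30 err 0.0 [ 0.69 -0.14 -0.61  1.09 -1.05 -0.01] q4ax [273. 395. 420.] q5ax [274. 396. 282.]
-99 0 err 6.1 [-0.67  0.68 -0.31  2.11  1.06  1.61] q4ax [ 512. -244.  124.] q5ax [ 407. -158.  114.]
-99 15 err 0.0 [-0.65  0.32 -0.44  1.86  1.02  2.02] q4ax [ 505. -220.  269.] q5ax [ 409. -147.  201.]
-99 30 err 0.0 [-0.57 -0.03 -0.55  1.65  0.91  2.42] q4ax [ 481. -157.  395.] q5ax [ 414. -114.  282.]
-30 0 err 119.9 [-0.23  0.9   0.31  2.11  0.45  1.74] q4ax [757. -42. 240.] q5ax [751.   5. 114.]
-30 15 err 75.4 [-0.19  0.85  0.38  2.11  0.4   1.76] q4ax [775. -18. 310.] q5ax [741.  10. 201.]
-30 30 err 30.0 [-0.15  0.8   0.44  2.11  0.34  1.8 ] q4ax [783.   9. 378.] q5ax [712.  27. 282.]
```

Run:
```python
from t import *
for be in (-85,-92,-99,-106,-113):
    for tl in (1,2,3,5):
        p,Q=tgt(be,tl,114+0);q,e=ik(p,Q,P,1,1,[-.65,.32,-.44,1.9,1.02,2.0]);w=fk(q,P,wrist=True)[2]
        print(be,tl,'err %.2f'%e,q.round(3),'q4ax',w.round())
G=np.array([[sx*75,sy*1.,z] for sx in(-1,1) for sy in(-20,4) for z in(-23,87)],float)
q0=np.array(status.state()['q'])
for h,tl in((190,6),(190,25)):
  p,Q=tgt(-104,tl,h);q,e=ik(p,Q,P,1,1,[-.65,.32,-.44,1.9,1.02,2.0]);print(h,tl,e,q.round(3))
  for s in np.linspace(0,1,11):
    pp,QQ,w=fk(q0+(q-q0)*s,P,wrist=True);g=pp+QQ.apply(G);print('%.1f'%s,pp.round(),'minz %.0f'%g[:,2].min(),'gx %.0f..%.0f gy %.0f..%.0f'%(g[:,0].min(),g[:,0].max(),g[:,1].min(),g[:,1].max()),w.round())
```

```text
-85 1 err 23.98 [-0.584  0.731 -0.137  2.11   0.931  1.7  ] q4ax [ 585. -231.  157.]
-85 2 err 20.59 [-0.581  0.725 -0.133  2.11   0.927  1.708] q4ax [ 588. -231.  162.]
-85 3 err 17.22 [-0.579  0.72  -0.129  2.11   0.924  1.715] q4ax [ 590. -231.  167.]
-85 5 err 10.57 [-0.575  0.709 -0.121  2.11   0.916  1.73 ] q4ax [ 595. -231.  177.]
-92 1 err 12.84 [-0.628  0.702 -0.219  2.11   0.992  1.663] q4ax [ 551. -240.  143.]
-92 2 err 9.28 [-0.626  0.696 -0.215  2.11   0.989  1.671] q4ax [ 553. -240.  148.]
-92 3 err 5.75 [-0.624  0.69  -0.212  2.11   0.986  1.679] q4ax [ 556. -241.  153.]
-92 5 err 0.00 [-0.621  0.672 -0.209  2.104  0.979  1.701] q4ax [ 560. -241.  165.]
-99 1 err 2.34 [-0.673  0.673 -0.308  2.11   1.057  1.616] q4ax [ 514. -244.  129.]
-99 2 err 0.00 [-0.671  0.658 -0.31   2.102  1.056  1.632] q4ax [ 516. -244.  136.]
-99 3 err 0.00 [-0.671  0.632 -0.321  2.082  1.055  1.663] q4ax [ 515. -244.  146.]
-99 5 err 0.00 [-0.669  0.58  -0.342  2.043  1.052  1.725] q4ax [ 515. -242.  168.]
-106 1 err 0.00 [-0.719  0.603 -0.427  2.07   1.131  1.608] q4ax [ 472. -241.  126.]
-1
[... 1606 characters left out ...]
5. 300.] minz 205 gx 338..486 gy 9..114 [441.  28. 740.]
0.2 [414.  79. 275.] minz 172 gx 341..471 gy 8..153 [455.   5. 707.]
0.3 [412.  93. 254.] minz 146 gx 352..451 gy 15..187 [467. -19. 674.]
0.4 [411. 107. 238.] minz 126 gx 372..429 gy 28..213 [475. -43. 641.]
0.5 [413. 120. 225.] minz 112 gx 375..430 gy 45..232 [479. -67. 607.]
0.6 [417. 131. 216.] minz 106 gx 361..455 gy 63..245 [481. -91. 573.]
0.7 [423. 139. 209.] minz 109 gx 356..478 gy 84..249 [ 479. -114.  539.]
0.8 [431. 145. 206.] minz 120 gx 354..504 gy 106..243 [ 474. -135.  506.]
0.9 [441. 147. 204.] minz 139 gx 361..527 gy 124..233 [ 467. -155.  472.]
1.0 [453. 145. 204.] minz 163 gx 375..547 gy 105..248 [ 457. -173.  440.]
```

The -y-side approach (β = -106°, tilt about 3°) is feasible, with the finger passing between two support bars. I plan it high, then descend.

```bash
cat > path.py <<'E'
from t import *
G=np.array([[sx*75,sy*1.,z] for sx in(-1,1) for sy in(-20,4) for z in(-23,87)],float)
s=status.state();q0=np.array(s['q'])
p,Q=tgt(-106,25,290);qa,e=ik(p,Q,P,1,1,[-.65,.32,-.44,1.9,1.02,2.0]);print(e,qa.round(3))
W=[fk(q0+(qa-q0)*t,P) for t in np.linspace(0,1,21)[1:]]
pr=R.from_euler('xyz',s['ee_rot']).as_matrix()
for i,(pp,QQ) in enumerate(W):
    g=pp+QQ.apply(G)
    if i%3==0: print(i,pp.round(),'minz %.0f'%g[:,2].min())
plan(W,[1]*20,0,start=fk(q0,P))
E
python3 path.py | grep -v '^$'
```

```text
1.5404344466674047e-13 [-0.642 -0.271 -0.497  1.995  1.011  2.411]
0 [417.  58. 319.] minz 228
3 [405.  82. 295.] minz 192
6 [399. 105. 280.] minz 170
9 [399. 126. 275.] minz 162
12 [408. 142. 278.] minz 172
15 [423. 150. 286.] minz 201
18 [444. 148. 299.] minz 246
[0.0063,0.0062,0.0104,-2.7,2.1,8.2,0],
[0.0064,0.0052,0.0097,-2.5,2.3,8.2,0],
[0.0064,0.0043,0.0091,-2.3,2.6,8.3,0],
[0.0063,0.0035,0.0084,-2.1,2.8,8.4,0],
[0.0062,0.0028,0.0076,-1.8,2.9,8.5,0],
[0.0059,0.0022,0.0069,-1.5,3.1,8.6,0],
[0.0057,0.0018,0.0062,-1.2,3.2,8.6,0],
[0.0055,0.0016,0.0054,-0.9,3.3,8.7,0],
[0.0053,0.0014,0.0047,-0.6,3.4,8.7,0],
[0.0053,0.0013,0.0039,-0.3,3.5,8.8,0],
[0.0053,0.0012,0.0031,-0.0,3.5,8.8,0],
[0.0054,0.0011,0.0024,0.3,3.5,8.8,0],
[0.0057,0.0011,0.0016,0.6,3.4,8.9,0],
[0.0060,0.0009,0.0009,0.9,3.4,8.9,0],
[0.0064,0.0007,0.0002,1.2,3.3,8.9,0],
[0.0069,0.0004,-0.0005,1.5,3.2,8.9,0],
[0.0074,-0.0001,-0.0012,1.8,3.1,8.9,0],
[0.0080,-0.0007,-0.0019,2.1,2.9,8.9,0],
[0.0085,-0.0014,-0.0025,2.4,2.7,8.9,0],
[0.0089,-0.0024,-0.0031,2.7,2.5,8.9,0],
```

>>> step_arm --pt "0.0063 0.006 0.01 -2.7 2.1 8.2 0" --pt "0.0064 0.005 0.01 -2.5 2.3 8.2 0" --pt "0.0064 0.0043 0.009 -2.3 2.6 8.3 0" --pt "0.0063 0.0035 0.0084 -2.1 2.8 8.4 0" --pt "0.0062 0.0028 0.0076 -1.8 2.9 8.5 0" --pt "0.006 0.0022 0.007 -1.5 3.1 8.6 0" --pt "0.0057 0.0018 0.0062 -1.2 3.2 8.6 0" --pt "0.0055 0.0016 0.0054 -0.9 3.3 8.7 0" --pt "0.0053 0.0014 0.0047 -0.6 3.4 8.7 0" --pt "0.0053 0.0013 0.004 -0.3 3.5 8.8 0"

```text
time: 18.75
ee_pos: [0.3996, 0.1257, 0.2756]
ee_rot: [-2.965, -0.571, 1.363]
force: [-0.5, 0.5, -4.1]
gripper_width: 0.0067
```

>>> step_arm --pt "0.0053 0.0012 0.003 0 3.5 8.8 0" --pt "0.0054 0.0011 0.0024 0.3 3.5 8.8 0" --pt "0.0057 0.0011 0.0016 0.6 3.4 8.9 0" --pt "0.006 0.0009 0.0009 0.9 3.4 8.9 0" --pt "0.0064 0.0007 0 1.2 3.3 8.9 0" --pt "0.007 0.0004 -0.0005 1.5 3.2 8.9 0" --pt "0.0074 0 -0.0012 1.8 3.1 8.9 0" --pt "0.008 -0.0007 -0.002 2.1 2.9 8.9 0" --pt "0.0085 -0.0014 -0.0025 2.4 2.7 8.9 0" --pt "0.009 -0.0024 -0.003 2.7 2.5 8.9 0"

```text
time: 20.0
ee_pos: [0.4522, 0.1449, 0.3042]
ee_rot: [-2.01, 0.001, -0.281]
force: [0.2, -0.5, -3.3]
gripper_width: 0.0066
```

```bash
cat > path2.py <<'E'
from t import *
st()
s=status.state();q0=np.array(s['q']);print('kin check',(fk(q0,P)[0]-s['ee_pos']*1000).round(1))
A=[]
for t in np.linspace(0,1,10): A.append(tgt(-106,25-22*t,290-155*t))
print(A[-1][0].round(1),np.degrees((R.from_euler('xyz',s['ee_rot']).inv()*A[0][1]).as_rotvec()).round(1))
plan(A,[1]*10,0)
E
python3 path2.py|grep -v '^$'
python3 -c "
from h import *
f,k=cam('wrist');a,k2=cam('scene');np.save('s9.npy',a)
cv2.imwrite('pics/w9.png',np.hstack([cv2.resize(f,(400,300)),cv2.resize(a[90:270,190:430],(400,300),interpolation=2)])[:,:,::-1])"
```

```text
t 20.00 p [452.2 144.9 304.2] rpy [-115.2    0.   -16.1] F [ 0.2 -0.5 -3.3] w 0.0066 q [-0.641 -0.274 -0.495  1.992  1.01   2.418]
kin check [0.1 0.3 0.1]
[451.1 142.6 136.7] [ 0.2 -0.1 -0.1]
[-0.0004,0.0004,0.0006,0.2,-0.1,-0.1,0],
[0.0000,0.0170,0.0073,2.4,-0.0,-0.0,0],
[-0.0000,0.0173,0.0066,2.4,0.0,-0.0,0],
[-0.0000,0.0175,0.0060,2.4,-0.0,0.0,0],
[0.0000,0.0178,0.0053,2.4,0.0,0.0,0],
[0.0000,0.0180,0.0046,2.4,-0.0,-0.0,0],
[0.0000,0.0182,0.0038,2.4,-0.0,-0.0,0],
[-0.0000,0.0183,0.0031,2.4,0.0,0.0,0],
[-0.0000,0.0184,0.0024,2.4,-0.0,-0.0,0],
[-0.0000,0.0185,0.0017,2.4,0.0,0.0,0],
```

View pics/w9.png

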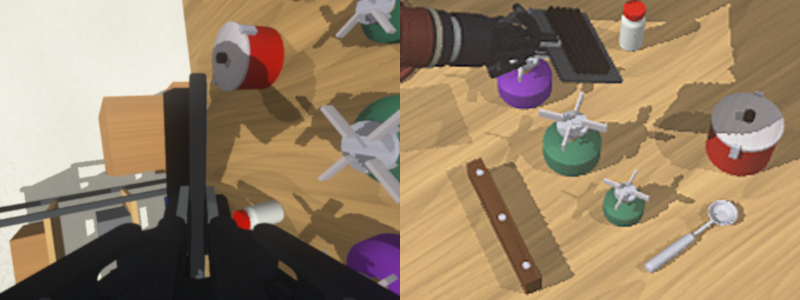

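Ribs up, griddle held above and clear of everything (scene view, griddle at about (575,45)). I descend to just above the supports.

>>> step_arm --pt "0 0.017 0.0073 2.4 0 0 0" --pt "0 0.0173 0.0066 2.4 0 0 0" --pt "0 0.0175 0.006 2.4 0 0 0" --pt "0 0.0178 0.0053 2.4 0 0 0" --pt "0 0.018 0.0046 2.4 0 0 0" --pt "0 0.0182 0.0038 2.4 0 0 0" --pt "0 0.0183 0.0031 2.4 0 0 0" --pt "0 0.0184 0.0024 2.4 0 0 0" --pt "0 0.0185 0.0017 2.4 0 0 0" --pt "0 0 0 0 0 0 0"

```text
time: 21.35
ee_pos: [0.4509, 0.1419, 0.1368]
ee_rot: [-1.633, -0.003, -0.276]
force: [-0.7, -0.1, -3.2]
gripper_width: 0.0067
```

```bash
python3 -c "
from t import *
st()
s=status.state();Q=R.from_euler('xyz',s['ee_rot']);c=s['ee_pos']*1000+Q.apply([.7,0,32]);print('griddle slab centre',c.round(1),'normal up',(-Q.as_matrix()[:,1]).round(3))
plan([tgt(-106,2.5,118.5)],[3],0)
f,k=cam('scene');a=np.load('s9.npy')
h=cv2.cvtColor(f,cv2.COLOR_RGB2HSV);m=((h[...,2]<75)).astype(np.uint8);m[:,:180]=0
cs,_=cv2.findContours(m[100:250,230:380],cv2.RETR_EXTERNAL,2);c=max(cs,key=cv2.contourArea)[:,0]+[230,100]
# predicted corners px of slab top/bottom
for x in(-75,75):
  for z in(-23,87):
    w=s['ee_pos']*1000+Q.apply([x+.7,0,z]);u=proj(k,w/1000);print(u.round(1),'nearest contour dist %.1f'%np.hypot(*(c-u).T).min())
"
```

```text
t 21.35 p [450.9 141.9 136.8] rpy [-93.5  -0.2 -15.8] F [-0.7 -0.1 -3.2] w 0.0067 q [-0.717  0.476 -0.471  2.05   1.126  1.698]
griddle slab centre [460.3 172.5 134.8] normal up [0.014 0.06  0.998]
[-0.0000,0.0056,0.0006,0.3,0.1,0.1,0],
[0.0000,0.0056,0.0005,0.3,0.1,0.1,0],
[0.0000,0.0056,0.0005,0.3,0.1,0.1,0],

[265.  140.7] nearest contour dist 7.1
[300.  131.4] nearest contour dist 5.3
[284.3 180.4] nearest contour dist 3.6
[320.9 169.8] nearest contour dist 7.5
```

>>> step_arm --pt "0 0.0056 0.0005 0.3 0.1 0.1 0" --pt "0 0.0056 0.0005 0.3 0.1 0.1 0" --pt "0 0.0056 0.0005 0.3 0.1 0.1 0" --pt "0 0.001 0 0 0 0 0" --pt "0 0.001 0 0 0 0 0" --pt "0 0 0 0 0 0 0" --pt "0 0 0 0 0 0 0" --pt "0 0 0 0 0 0 0" --pt "0 0 0 0 0 0 0" --pt "0 0 0 0 0 0 0"

```text
time: 22.65
ee_pos: [0.4519, 0.1419, 0.1196]
ee_rot: [-1.618, 0.001, -0.283]
force: [-0.7, 0.1, -3.9]
gripper_width: 0.0068
```

```bash
python3 -c "
from t import *
st()
s=status.state();Q=R.from_euler('xyz',s['ee_rot']);c=s['ee_pos']*1000+Q.apply([.7,0,32]);print('griddle slab centre',c.round(1),'normal up',(-Q.as_matrix()[:,1]).round(3),'tq',s['ft_torque'].round(2))
f,k=cam('scene');cv2.imwrite('pics/s10.png',f[:,:,::-1]);f2,k2=cam('side');cv2.imwrite('pics/d10.png',f2[:,:,::-1])
for n,ff,kk in(('scene',f,k),('side',f2,k2)):
  V=cv2.cvtColor(ff,cv2.COLOR_RGB2HSV)[...,2];Sg=cv2.cvtColor(ff,cv2.COLOR_RGB2HSV)[...,1]
  P0=proj(kk,[.4606,.1731,.114]).astype(int);print(n,P0)
  for r in range(-40,41,4): print(''.join('#' if V[P0[1]+r,P0[0]+x]<60 else ('+' if V[P0[1]+r,P0[0]+x]<95 and Sg[P0[1]+r,P0[0]+x]<90 else '.') for x in range(-60,61,2)))
"
```

```text
t 22.65 p [451.9 141.9 119.6] rpy [-92.7   0.  -16.2] F [-0.7  0.1 -3.9] w 0.0068 q [-0.718  0.54  -0.452  2.037  1.133  1.673]
griddle slab centre [461.5 172.4 118.1] normal up [0.014 0.046 0.999] tq [-1.86  0.56 -0.03]
scene [292 159]
.............................................................
.............................................................
.............................................................
.............................................................
..................................+..........................
.........................++#####++++.........................
...................++++##########++++........................
..................+++++###########++++.......................
...................+++++##+########++++......................
.........++++###++..+++++##+#########+++.....................
.........+###+++##+..####.##+#+#######+++....................
####+#++++######+#####+...+##+#########+++...................
+++++++#####++#########+++++##########+#+++..................
++++++####+#########...++++++######+####++...............
[... 1055 characters left out ...]
##########........
............++######################################.........
..............+#+++#############################..#..........
..................+##+########################...............
.......................+#++###+#############.................
.....................+.##+####+###########...................
........#+................#.....##+#####.....................
.......##..................+....###.#####....................
.....###....................#........#.#+....................
.......................................#+....................
.....................................+##.....................
....................+................##+.....................
```

>>> step_arm --pt "-0.001 0.001 0 0 0 0 0" --pt "0 0.001 0 0 0 0 0" --pt "0 0.0007 0 0 0 0 0" --pt "0 0 0 0 0 0 0" --pt "0 0 0 0 0 0 0" --pt "0 0 0 0 0 0 0" --pt "0 0 0 0 0 0 0" --pt "0 0 0 0 0 0 0" --pt "0 0 0 0 0 0 0" --pt "0 0 0 0 0 0 0"

```text
time: 24.0
ee_pos: [0.4509, 0.142, 0.1169]
ee_rot: [-1.618, 0.001, -0.283]
force: [-2.9, -3.6, 4.3]
gripper_width: 0.0066
```

```bash
cat > c.py <<'E'
from t import *
st()
s=status.state();Q=R.from_euler('xyz',s['ee_rot']);c=s['ee_pos']*1000+Q.apply([.7,0,32]);print('griddle slab centre',c.round(1),'normal up',(-Q.as_matrix()[:,1]).round(3),'tq',s['ft_torque'].round(2))
E
python3 c.py
```

```text
t 24.00 p [450.9 142.  116.9] rpy [-92.7   0.  -16.2] F [-2.9 -3.6  4.3] w 0.0066 q [-0.72   0.545 -0.453  2.032  1.131  1.673]
griddle slab centre [460.5 172.5 115.4] normal up [0.014 0.045 0.999] tq [ 0.41 -0.33  0.3 ]
```

>>> step_arm --pt "0 0.001 0 0.7 0 0 0" --pt "0 0.001 0 0.7 0 0 0" --pt "0 0 0 0 0 0 0" --pt "0 0 0 0 0 0 0" --pt "0 0 0 0 0 0 0.01" --pt "0 0 0 0 0 0 0.013" --pt "0 0 0 0 0 0 0.016" --pt "0 0 0 0 0 0 0.02" --pt "0 0 0 0 0 0 0.022" --pt "0 0 0 0 0 0 0.022"

```text
time: 25.25
ee_pos: [0.4509, 0.142, 0.1149]
ee_rot: [-1.594, 0.001, -0.283]
force: [0.4, 0.4, 0.6]
gripper_width: 0.0218
```

```bash
python3 c.py
```

```text
t 25.25 p [450.9 142.  114.9] rpy [-91.3   0.  -16.2] F [0.4 0.4 0.6] w 0.0218 q [-0.721  0.59  -0.435  2.062  1.132  1.621]
griddle slab centre [460.5 172.5 114.1] normal up [0.007 0.022 1.   ] tq [-0.94  0.3  -0.04]
```

```bash
python3 -c "
from t import *
q=status.state()['q']
for off,tl in((40,1.3),(50,1.5),(62,2),(62,5),(75,10)):
    p,Q=tgt(-106.2,tl,114.2,off=off);print(off,tl,[x for x in ik(p,Q,P,1,1,q)])
W=[tgt(-106.2,1.3,114.2,off=32+6*i) for i in range(1,6)]+[tgt(-106.2,1.3+3*i,114.5+8*i,off=62+10*i) for i in range(1,6)]
plan(W,[1]*10,.022)
"|grep -v '^$'
```

```text
40 1.3 [array([-0.73942983,  0.5935594 , -0.43175373,  2.0648637 ,  1.11358625,
        1.61693903]), np.float64(6.049327705426322e-12)]
50 1.5 [array([-0.76312838,  0.59059   , -0.42974441,  2.06465409,  1.0897541 ,
        1.62098812]), np.float64(2.984279490192421e-13)]
62 2 [array([-0.79091231,  0.58002855, -0.42930794,  2.06061098,  1.06153468,
        1.63337551]), np.float64(9.878556306297526e-12)]
62 5 [array([-0.78820851,  0.49175803, -0.46321745,  2.00786407,  1.05849732,
        1.72699909]), np.float64(1.7053025658242404e-13)]
75 10 [array([-0.80805941,  0.35218529, -0.50674206,  1.94455812,  1.01983503,
        1.86186609]), np.float64(1.7053025658242404e-13)]
[-0.0001,-0.0001,-0.0054,0.0,0.0,-0.0,0.022],
[0.0000,-0.0000,-0.0060,0.0,-0.0,-0.0,0.022],
[0.0000,0.0000,-0.0060,0.0,-0.0,-0.0,0.022],
[-0.0000,0.0000,-0.0060,0.0,-0.0,-0.0,0.022],
[0.0000,0.0000,-0.0060,0.0,-0.0,-0.0,0.022],
[-0.0000,-0.0121,-0.0101,-3.0,-0.0,-0.0,0.022],
[0.0000,-0.0123,-0.0105,-3.0,0.0,-0.0,0.022],
[0.0000,-0.0128,-0.0109,-3.0,0.0,-0.0,0.022],
[-0.0000,-0.0132,-0.0113,-3.0,-0.0,0.0,0.022],
[0.0000,-0.0136,-0.0117,-3.0,0.0,0.0,0.022],
```

>>> step_arm --pt "0 0 -0.0055 0 0 0 0.022" --pt "0 0 -0.006 0 0 0 0.022" --pt "0 0 -0.006 0 0 0 0.022" --pt "0 0 -0.006 0 0 0 0.022" --pt "0 0 -0.006 0 0 0 0.022" --pt "0 0 -0.008 0 0 0 0.022" --pt "0 -0.005 -0.01 -2 0 0 0.022" --pt "0 -0.012 -0.011 -3 0 0 0.022" --pt "0 -0.013 -0.011 -3 0 0 0.022" --pt "0 -0.013 -0.011 -3 0 0 0.022"

```text
time: 26.5
ee_pos: [0.4295, 0.0684, 0.1627]
ee_rot: [-1.788, 0.001, -0.283]
force: [-0.1, -0.5, -0.5]
gripper_width: 0.0218
```

>>> step_arm --pt "0 -0.03 -0.015 -4 0 0 0.022" --pt "0 -0.03 -0.015 -4 0 0 0.022" --pt "0 -0.03 -0.015 -4 0 0 0.022" --pt "0 -0.03 -0.015 -4 0 0 0.022" --pt "0 -0.03 -0.015 -4 0 0 0.022" --pt "0 -0.02 -0.02 -8 0 0 0.022" --pt "0 -0.01 -0.02 -8 0 0 0.022" --pt "0 0 0 -8 0 0 0.022" --pt "0 0 0 -8 0 0 0.022" --pt "0 0 0 -8 0 0 0.022"

```text
time: 27.75
ee_pos: [0.4244, 0.0388, 0.3729]
ee_rot: [-2.842, -0.002, -0.286]
force: [-0.2, 0.1, -0.5]
gripper_width: 0.0219
```

```bash
python3 -c "
from m import *
st()
f,k=cam('wrist');cv2.imwrite('pics/w11.png',f[:,:,::-1]);c,k2=cam('scene');cv2.imwrite('pics/s11.png',c[:,:,::-1])
for n,ff,kk in(('wrist',f,k),('scene',c,k2)):
    h=cv2.cvtColor(ff,cv2.COLOR_RGB2HSV)
    p=proj(kk,[.4606,.1731,.118]);print(n,'stove centre px',p.round(1))
    for thr in (70,90):
        m=((h[...,2]<thr)&(h[...,1]<130)).astype(np.uint8)
        m=cv2.morphologyEx(m,cv2.MORPH_CLOSE,np.ones((5,5)))
        nn,l,s,ce=cv2.connectedComponentsWithStats(m);i=l[int(np.clip(p[1],0,419)),int(np.clip(p[0],0,559))]
        print(thr,i,s[i],ce[i].round(1),[x.tolist() for x in s if x[4]>800])
"
```

```text
t 27.75 p [424.4  38.8 372.9] rpy [-1.629e+02 -1.000e-01 -1.640e+01] F [-0.2  0.1 -0.5] w 0.0219 q [-0.446 -0.399 -0.122  1.894  0.296  2.975]
wrist stove centre px [228.8 171.3]
70 2 [ 191  117   62  113 6192] [222.8 171.2] [[0, 0, 560, 420, 187385], [191, 117, 62, 113, 6192], [0, 261, 560, 159, 41111]]
90 4 [ 189  110   85  123 8858] [230.9 170.9] [[0, 0, 560, 420, 183295], [189, 110, 85, 123, 8858], [0, 261, 560, 159, 42078]]
scene stove centre px [292.6 158.6]
70 35 [276 137  41  47 934] [295.2 157.9] [[0, 0, 560, 420, 226710], [115, 0, 146, 114, 5788], [276, 137, 41, 47, 934]]
90 38 [ 267  136   54   60 1469] [295.  161.7] [[0, 0, 560, 420, 213188], [100, 0, 162, 147, 12170], [405, 0, 140, 138, 2800], [267, 136, 54, 60, 1469], [446, 282, 114, 86, 3069]]
```

```bash
python3 -c "
from m import *
f,k=cam('wrist');h=cv2.cvtColor(f,cv2.COLOR_RGB2HSV)
for thr in(85,95,105):
    m=((h[...,2]<thr)&(h[...,1]<130)).astype(np.uint8);m[:, :150]=0;m[:,320:]=0;m[250:]=0
    m=cv2.morphologyEx(m,cv2.MORPH_OPEN,np.ones((3,3)));c=big(m)
    r,bx=rect(k,c,.118);print(thr,r,bx.round(1).tolist(),'px',cv2.minAreaRect(c.astype(np.float32)))
print('exp corners px')
b=np.radians(-16.2);X=np.array([np.cos(b),np.sin(b),0]);Y=np.array([-np.sin(b),np.cos(b),0])
for sx,sy in((-1,-1),(1,-1),(1,1),(-1,1)): print(proj(k,(np.array([460.5,172.5,118])+75*sx*X+55*sy*Y)/1000).round(1))
V=h[...,2];Sg=h[...,1]
for r in range(96,250,4): print(r,''.join('%x'%(V[r,x]//16) if Sg[r,x]<100 else '.' for x in range(160,310,2)))
"
```

```text
85 ((455.6122131347656, 177.67259216308594), (90.71926879882812, 138.20370483398438), 73.90289306640625) [[376.6000061035156, 153.3000030517578], [509.3999938964844, 114.9000015258789], [534.5999755859375, 202.10000610351562], [401.79998779296875, 240.39999389648438]] px ((229.2010498046875, 174.537109375), (116.86658477783203, 69.71440124511719), 88.36341857910156)
95 ((457.0638122558594, 169.023193359375), (113.4434814453125, 146.36419677734375), 73.60111999511719) [[370.79998779296875, 135.3000030517578], [511.29998779296875, 93.9000015258789], [543.2999877929688, 202.8000030517578], [402.8999938964844, 244.10000610351562]] px ((235.0, 171.5), (123.0, 90.0), 90.0)
105 ((455.5232238769531, 164.89041137695312), (124.23149108886719, 146.5275421142578), 74.05611419677734) [[368.0, 125.30000305175781], [508.8999938964844, 85.0], [543.0, 204.5], [402.1000061035156, 244.6999969482422]] px ((238.5, 171.5), (123.0, 99.0), 90.0)
exp corners px
[274.7 233.5]
[274.8 106.1]
[187.  105.9]
[195.  224.9]
96 ...........................................................................
100 ..........
[... 2325 characters left out ...]
...6544433222222222222222222222244445555555.................
220 ..................6554443332232222222222222222244545555555.................
224 ..................7555554334433333222222222222344545555555.................
228 .............................87776655444443334444545555555.................
232 ...............................................98776665556.................
236 ...........................................................................
240 ...................................................65.........568..........
244 ................................................65.................69......
248 ..............................................6.......................9....
```

The griddle's outline matches the prediction for level and centred to 1–2 px (about 2 mm), at rest and untouched by the robot. Handing in.

```bash
python3 -c "
from h import *
print(arm.finish_job());st()"
```

```text
the job is handed in; nothing more can be done
None
the job is handed in; nothing more can be done
```

The griddle is ribs up on the pot supports of the larger green stove, level and centred as far as I could measure, and released. I handed the job in at about 28 s. There was no verdict.

**What I did:** I pushed the griddle flush against the fence with the open fingers, with about 8 N of contact. I then hooked one finger under its near edge and levered it up on edge against the fence, to about 86°. There I gripped the top edge, lifted and turned it ribs up, and lowered it with a finger between two support bars. Finally I let go and backed off.

**Last checks:**
- **Level and centred:** In the wrist view, the griddle's corners lay within 1–2 px (about 2 mm) of where a level, centred griddle should appear. The centre of the stove top, measured once from the wrist camera, is at about (460.6, 173.1) mm.
- **Nothing touching:** The force on the arm was about 0 N after letting go. The gripper is more than 20 cm above the stove.
- **Forces:** The largest force I read was about 15 N, while hooking the edge. Forces were only read at the end of each move, so a brief higher peak could have gone unseen.

**Disagreements and gaps:**
- The scene camera put the stove about 9 mm off in x from the wrist camera. I trusted the wrist camera, which agreed with the arm's own position.
- The gripper read 6.7 mm closed on the 8 mm slab.
- I had used all 12 picture views before the placing, so the final check was by pixel measurements only.
- I did not look again at the pot, plate, shaker and spoon after the placing. No planned path touched them.

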